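Set the strip stop of a card trimmer with its knurled wheel

TASK

Set the strip width on the card trimmer: with a fingertip on top of the knurled steel wheel, roll it until the strip stop has closed in on the cutting line and its pointer lines up with the black line on the index clip, then take the finger away. Move the stop only by the wheel, never by pushing the stop itself, leave the index clip where it is set, and leave everything else lying where it is; nothing is to be picked up.

Things in the scene. Friction and masses are not known exactly. Their poses are not given: they have to be found in the camera images.
- trimmer: grey card trimmer, base plate 340 (its x) by 380 mm (its y), deck 14 mm above the table, fixed. Origin under its centre, x away from the robot along the cutting line, y left, z up. Cutting line (thin black strip by the rail) at y = +20 mm; left of it the rail, 50 mm high, with a black cutter head 82 mm high, and the bed; right of it the stop and the wheel
- wheel: upright knurled steel wheel, 53 mm across, 18 wide, 36 ridges 1.8 mm deep, nothing over it. Origin at its centre, 34 mm above the table, at x -55, y -125 mm on the trimmer; axle along the trimmer's x; frame turns with it. Rolling its top towards the trimmer's +y moves the stop to +y, 3.8 mm per 10 mm at the rim; it also rolls back. Stiff (1.5 N at the rim), stays where left
- stop: strip stop: aluminium bar 250 mm long, parallel to the cutting line, 38 mm high above the table, slides along the trimmer's y. Its steel rack bar, top 51 mm above the table, runs right, 45 to 57 mm beyond the wheel's centre. Origin: tip of the dark 3 mm wide pointer at its end nearest the robot, 30 mm above the table; axes as the trimmer's. Starts 49 to 60 mm from the cutting line
- index_clip: small steel saddle, 18 by 16 mm, on the scale rail at the trimmer's edge nearest the robot, with a black line 3 mm wide across its top. Origin on the line, at its end beside the pointer, 30 mm above the table; axes as the trimmer's. The stop is set when pointer and line have the same y on the trimmer; the line lies 18 to 38 mm from the cutting line. It slides if knocked
- glue_stick: glue stick standing on its end, round, 31 mm across, 90 mm tall, on the table to the right of the trimmer, about 110 mm from the wheel; origin under its foot
- tape_roll: paper tape roll lying flat on the trimmer's deck beyond the wheel, 58 mm across, 18 mm high; origin under its centre
- scissors: scissors with black handles, lying flat, 190 mm long, on the table to the right; origin under the pivot
- glue_gun: cordless hot-glue gun lying on its side, 215 mm long, 30 mm high, on the table to the left; origin under its body
- mug: white mug, 80 mm across, 88 mm tall, on the table to the left; origin under its foot
- tumbler: empty drinking glass, 74 mm across, 105 mm tall, on the table at the far right; origin under its foot
- marker: white marker pen lying on the trimmer's bed, 130 mm long, 15 mm thick; origin under its barrel

How it is judged:
On the way:
1. a fingertip rolls the wheel and the stop begins to close (contact force between the fingers and wheel above 0.3 N and distance of stop from where it was at the start of the episode above 0.004 m).
At the end, for the whole second after the job is handed in: The stop's pointer is within 2 mm of the index clip's line, measured along the trimmer's y, and the stop is at rest; every bystander is within 20 mm of where it stood (y of stop in the frame of index_clip between -0.002 and 0.002 m and linear speed of stop below 0.004 m/s and distance of each of glue_stick, tape_roll, scissors, glue_gun, mug, tumbler, marker from where it was at the start of the episode below 0.02 m); the robot touches nothing.
It fails at once if the fingers or the arm push the stop (or its rack) instead of the wheel (contact force between any of the fingers, the arm and stop above 1 N).
It fails at once if the glue stick, mug or glass is tipped over (angle between any of glue_stick, mug, tumbler's own z axis and vertical above 0.5 rad).
It fails at once if the index clip is shifted (distance of index_clip from where it was at the start of the episode above 0.003 m).
It fails at once if a bystander is lifted, carried or pushed away (distance of any of glue_stick, tape_roll, scissors, glue_gun, mug, tumbler, marker from where it was at the start of the episode above 0.03 m).
It also fails if it takes over 48 s, if anything falls off the work surface, if the arm or the gripper's body presses on something with over 40 N, if the wrist force passes 120 N, or if a joint passes its speed limit or range.

ROBOT

A 6-joint arm with a two-finger parallel gripper is mounted at the origin on the work surface. World frame = base frame: x ahead of the robot, y to its left, z up, the work surface at z = 0. Lengths are in m, angles in rad, forces in N, time in s.
With the tool pointing down it reaches from about 0.3 to 0.875 m from the base axis. Payload 6.4 kg.
Tool frame: the origin (TCP) lies between the finger pads; the fingertips stand ctrl.tip_extent ahead of it and the grasp point (between the pads) is the TCP (ctrl.tip_extent is the distance from the TCP to the fingertips, in m); z points along the fingers, y is the line along which they close (so a half turn about z gives the same grasp; the last joint's range is limited). The gripper opens to 85 mm and grips with 20 to 120 N. Pads are 22 mm wide; open, the fingers measure 114 mm over their backs; the gripper's body (76 mm by 85 mm) begins 54 mm behind the grasp point. The pads swing forward as they close: fully open they stand 13 mm farther back than shut.
Start: joints at [-1.53, 0.181, 1.607, -0, 1.354, -0.206], TCP at [0.14, -0.558, 0.25] pointing down, gripper open.
Joint ranges: [-2.99, 2.99], [-0.89, 2.07], [0.3, 2.58], [-1.14, 4.28], [0, 2.63], [-3.12, 3.12]. Speed limits (rad/s): [2.57, 2.57, 3.01, 3.14, 3.14, 3.14].

INTERFACE

Orientations are given as a unit quaternion [w, x, y, z].
In Python, from bench import ctrl gives the robot as it stands.
- The arm moves only by the tool send_rows, never from a script. Its arguments are lists of equal length, an entry for each row: "dr": the turn, a rotation vector about the tool's x, y, z in units of 6 degrees (1.0 is 6 degrees), a list of three; "xyz": the shift along the tool's x, y, z in cm, a list of three; "jaw": the opening in per cent of the stroke, from 0 (shut) to 100 (fully open). In form: {"dr": [[wx, wy, wz], ...], "xyz": [[dx, dy, dz], ...], "jaw": [jaw, ...]}. A call has exactly 8 rows; each row is the pose to reach, as a shift and turn from the pose commanded when the call began, along the tool's axes at that moment; what a row does not reach only later rows make up. A row lasts 1/8 s, in which the tool goes at most 62.5 mm and 10.7 degrees, less where a joint would pass 70% of its speed; a pose out of reach is approached as far as the arm can. A call with a gripper value outside its range is refused whole. The fingers move at their own pace and stop on an object; the grip force is fixed at half the most. Time passes only in rows, so rows that repeat a pose let the fingers close, or fill a call up. It gives the time, the measured TCP pose, the force, the opening and the grip force at its end, in the units of the state.
- ctrl.get_obs(): the state, without advancing time (a new reading comes with each control period).
- ctrl.camera(name): name is "scene" or "top" or "wrist"; returns the picture (384x512x3 uint8, red, green, blue); there is no depth.
- ctrl.calibration(name): a dict with "camera_matrix" (3x3 intrinsics, pixels), "D" ([k1, k2, p1, p2, k3] as OpenCV has them; the pictures are not rectified), "world_from_camera" (4x4, takes a point from camera to world coordinates). Camera axes: x right, y up, looking along -z (the intrinsics and any distortion apply to the point x, -y, -z); pixel columns grow to the right and rows downward; lengths in m; the calibration is good to about 2 mm. A picture is of the moment at which its call begins: read the wrist's pose just before it. calibration takes no time and is no camera call; for the wrist camera it gives the pose at the moment of the call.
- ctrl.hand_in(): hands the job in; it is judged then, once.
The state is a dict: "time_s": time; "q": joint angles; "dq": joint speeds; "joint_efforts": joint torques, N m; "eef_pos": TCP position; "eef_rot": TCP orientation; "wrist_force": force on the tool from outside, world axes, zero at the start; "torque": the same for the moment, N m; "opening": opening from 0.0 (shut) to 1.0 (fully open); "grasp_force": force on a finger pad.
Only numpy, scipy, OpenCV 4.12 (cv2) and the standard library are available. Lean on these libraries where they do the work, as an engineer would, in place of code of your own. Each camera call takes 0.05 s, during which the arm holds its last target. There are 200 camera calls.

## Working session

There is one attempt and no reset: what is moved stays moved. The work goes in short steps, Python scripts to look and compute and a tool call to move; the robot and the scene stay as the last step left them, time stands still between calls to the robot, and variables do not carry over. Pictures are saved under pics/ and viewed, at most 10 in all, crops included, and the job is handed in when it is done.

Besides the shell and the picture viewer there is one more tool, called after "Request:" as a command line: name --argument value ..., lists and objects as JSON in quotes. send_rows: Moves the arm, as the interface text tells. Its arguments: {"type":"object","properties":{"dr":{"type":"array","items":{"type":"array","items":{"type":"number"}}},"xyz":{"type":"array","items":{"type":"array","items":{"type":"number"}}},"jaw":{"type":"array","items":{"type":"number"}}},"required":["dr","xyz","jaw"]}

```bash
mkdir -p pics; ls; cat > h.py <<'E'
import numpy as np, cv2
from bench import ctrl
def snap(n,f):
    c=ctrl.calibration(n); im=ctrl.camera(n); cv2.imwrite(f'pics/{f}.png',im[:,:,::-1]); return im,c
def ray(c,uv):
    p=cv2.undistortPoints(np.array([[uv]],float),np.array(c['camera_matrix']),np.array(c['D']))[0,0]
    T=np.array(c['world_from_camera']); return T[:3,3],T[:3,:3]@np.array([p[0],-p[1],-1])
def onz(c,uv,z):
    o,d=ray(c,uv); return o+d*(z-o[2])/d[2]
def proj(c,P):
    T=np.linalg.inv(np.array(c['world_from_camera'])); p=(T[:3,:3]@np.asarray(P,float).T).T+T[:3,3]
    p=p*[1,-1,-1]
    return cv2.projectPoints(p.reshape(-1,1,3),np.zeros(3),np.zeros(3),np.array(c['camera_matrix']),np.array(c['D']))[0][:,0]
E
python3 - <<'E'
from h import *
for n in('top','scene'):
    im,c=snap(n,n+'0'); print(n,np.round(c['world_from_camera'],3).tolist(),np.round(c['camera_matrix'],1).tolist())
o=ctrl.get_obs(); print(o, ctrl.tip_extent)
E
```

```text
pics
top [[-0.002, 0.989, -0.148, 0.464], [-1.0, -0.005, -0.013, 0.063], [-0.014, 0.148, 0.989, 0.97], [0.0, 0.0, 0.0, 1.0]] [[394.3, 0.0, 259.8], [0.0, 394.3, 188.1], [0.0, 0.0, 1.0]]
scene [[0.859, -0.427, 0.284, 0.917], [0.513, 0.723, -0.462, -0.429], [-0.008, 0.542, 0.84, 0.991], [0.0, 0.0, 0.0, 1.0]] [[439.4, 0.0, 258.6], [0.0, 439.4, 195.2], [0.0, 0.0, 1.0]]
{'time_s': 0.1, 'q': array([-1.53028649e+00,  1.81468720e-01,  1.60792377e+00,  1.40341824e-07,
        1.35376933e+00, -2.06278868e-01]), 'dq': array([ 0.00098645, -0.00193254, -0.00178235,  0.00043344, -0.00149078,
       -0.00071018]), 'joint_efforts': array([ 7.08855696e-04, -4.45880020e+01, -3.52238131e+01, -2.55228870e-04,
        4.16306168e-03, -3.88410754e-06]), 'eef_pos': array([ 0.14047699, -0.55709607,  0.24946548]), 'eef_rot': array([-7.81882265e-04,  9.92396268e-01,  1.23081402e-01,  6.50234923e-05]), 'wrist_force': array([-0.53538583, -0.33741904,  0.31978989]), 'torque': array([ 0.00458906, -0.01943788, -0.01318413]), 'grasp_force': 0.0, 'opening': 1.0000155193073077} 0.019
```

View pics/top0.png

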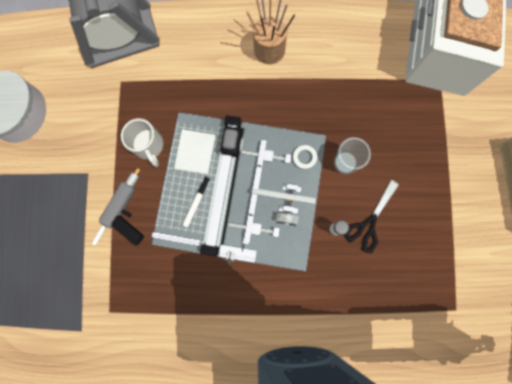

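View pics/scene0.png

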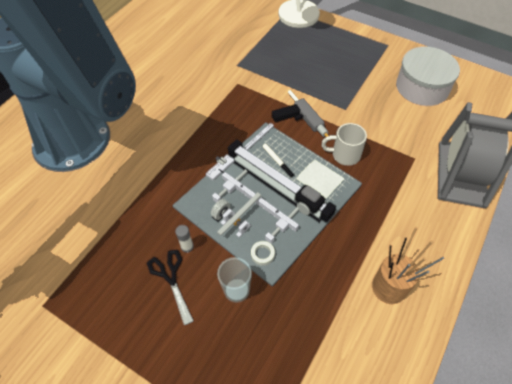

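The top view shows the trimmer's corners near (179,114), (327,135), (306,270) and (153,243), with the wheel at (287,214) and the glue stick at (340,228). The scene view confirms that nothing stands over the wheel.

```bash
cat >> h.py <<'E'
from scipy.spatial.transform import Rotation as R
def tool():
    o=ctrl.get_obs(); q=o['eef_rot']; return np.array(o['eef_pos']),R.from_quat([q[1],q[2],q[3],q[0]])
E
python3 - <<'E'
from h import *
c=ctrl.calibration('top')
uv=[(179,114),(327,135),(306,270),(153,243)]
W=np.array([onz(c,u,.014)[:2] for u in uv]); L=np.array([[.17,.19],[.17,-.19],[-.17,-.19],[-.17,.19]])
d=W-W.mean(0); z=(d[:,0]+1j*d[:,1])@np.conj(L[:,0]+1j*L[:,1]); yaw=np.angle(z); print(W.round(3),W.mean(0),np.degrees(yaw))
M=R.from_euler('z',yaw).as_matrix(); t=np.r_[W.mean(0),0]
w=M@[-.055,-.125,.034]+t; print('wheel',w,'img',proj(c,[w]), 'direct',onz(c,(287,214),.05))
p,r=tool(); print('yaw tool x',np.degrees(np.arctan2(*r.as_matrix()[[1,0],0])))
print('shift cm to 12cm over wheel', r.inv().apply(np.r_[w[:2],.25]-p)*100)
c=ctrl.calibration('wrist'); T=np.array(c['world_from_camera']); print('cam in tool',r.inv().apply(T[:3,3]-p),r.inv().apply(T[:3,:3].T),np.array(c['camera_matrix']).round(0).tolist())
E
```

```text
[[ 0.799  0.282]
 [ 0.74  -0.093]
 [ 0.408 -0.034]
 [ 0.472  0.337]] [0.60463181 0.12332997] -9.543768976796867
wheel [0.52966793 0.00917912 0.034     ] img [[288.05513982 218.61382746]] direct [0.5393395  0.01244462 0.05      ]
yaw tool x 14.139935455615875
shift cm to 12cm over wheel [ 5.15735275e+01 -4.54042370e+01  3.28652603e-02]
cam in tool [ 0.07519995  0.00057314 -0.12426104] [[ 8.48172637e-04  9.99999518e-01 -4.95279798e-04]
 [ 9.56496827e-01 -6.66780855e-04  2.91741967e-01]
 [ 2.91741496e-01 -7.21181108e-04 -9.56496931e-01]] [[303.0, 0.0, 258.0], [0.0, 303.0, 191.0], [0.0, 0.0, 1.0]]
```

Request:
send_rows --dr '[[0, 0, 0.5], [0, 0, 1], [0, 0, 1.5], [0, 0, 2], [0, 0, 2.5], [0, 0, 3], [0, 0, 3.5], [0, 0, 3.95]]' --xyz '[[4, -3.5, 0], [8, -7, 0], [12, -10.5, 0], [16, -14, 0], [20, -17.5, 0], [24, -21, 0], [28, -24.5, 0], [32, -28, 0]]' --jaw '[100, 80, 60, 40, 20, 0, 0, 0]'

```text
time_s: 1.1
eef_pos: [0.383, -0.2062, 0.2502]
eef_rot: [0.0, 0.996, -0.084, 0.0]
wrist_force: [1.4, -0.7, -0.2]
opening: 0.002
grasp_force: 0.0
```

```bash
python3 - <<'E'
from h import *
p,r=tool(); print(p,np.degrees(np.arctan2(*r.as_matrix()[[1,0],0])),r.inv().apply(np.array([.53,.009,.25])-p)*100)
E
```

```text
[ 0.38295245 -0.20624088  0.2501711 ] -9.666281229740775 [ 1.08818892e+01 -2.36875639e+01  1.73579692e-02]
```

Request:
send_rows --dr '[[0, 0, 0], [0, 0, 0], [0, 0, 0], [0, 0, 0], [0, 0, 0], [0, 0, 0], [0, 0, 0], [0, 0, 0]]' --xyz '[[2, -4.5, 0], [4, -9, 0], [6, -13.5, 0], [8, -18, 0], [10, -22, 0], [10.9, -23.7, 0], [10.9, -23.7, 0], [10.9, -23.7, 0]]' --jaw '[0, 0, 0, 0, 0, 0, 0, 0]'

```text
time_s: 2.1
eef_pos: [0.5286, 0.0068, 0.25]
eef_rot: [0.0, 0.996, -0.084, -0.0]
wrist_force: [-0.4, 0.2, -0.2]
opening: -0.002
grasp_force: 0.0
```

```bash
python3 - <<'E'
from h import *
im,c=snap('wrist','w0'); cv2.imwrite('pics/w0b.png',cv2.resize(im[:,:,::-1],None,fx=1.5,fy=1.5,interpolation=cv2.INTER_CUBIC)); print(tool()[0])
E
```

```text
[0.52863326 0.00658052 0.25013864]
```

View pics/w0b.png

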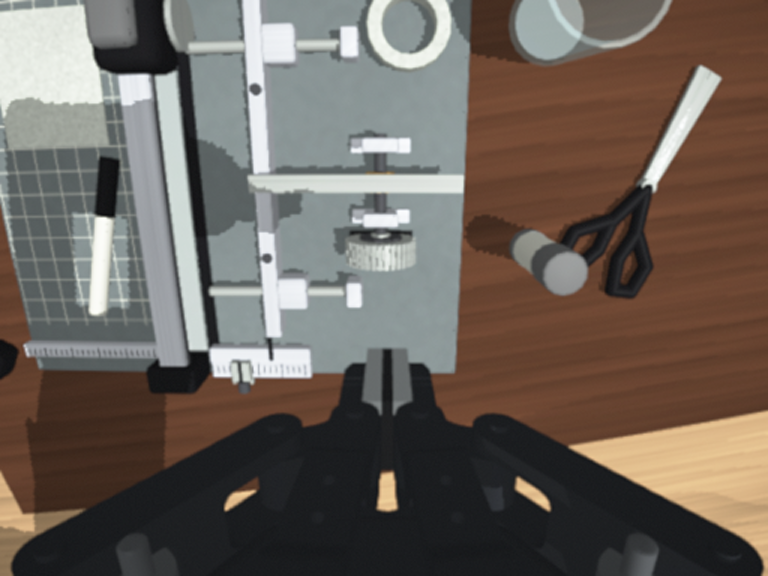

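The wheel's knurled top is near (381,255) in this 1.5x view. The pointer is at (271,350), the clip at (243,372), and the deck's right edge runs from (470,0) to (456,372). I'll crop in on the pointer and wheel.

```bash
python3 - <<'E'
from h import *
im=cv2.imread('pics/w0.png'); c=ctrl.calibration('wrist')
a=cv2.resize(im[215:270,130:215],None,fx=7,fy=7,interpolation=cv2.INTER_CUBIC)
b=cv2.resize(im[145:190,220:285],None,fx=3,fy=3,interpolation=cv2.INTER_CUBIC)
o=np.zeros((a.shape[0],a.shape[1]+b.shape[1],3),np.uint8);o[:,:a.shape[1]]=a;o[:b.shape[0],a.shape[1]:]=b
cv2.imwrite('pics/crop0.png',o)
g=lambda u,v,z:onz(c,(u/1.5,v/1.5),z)
A,B=g(470,5,.014),g(456,370,.014); print(A,B,'yaw',np.degrees(np.arctan2(*(A-B)[[1,0]])))
p,r=tool(); print('wheel',g(381,255,.0605), r.inv().apply(g(381,255,.0605)-p)*100)
e=g(456,373,.014);print('corner',e)
E
```

```text
[ 0.691863   -0.08182959  0.014     ] [ 0.40888348 -0.03563758  0.014     ] yaw -9.270879948217262
wheel [0.5323536  0.00950628 0.0605    ] [ 0.32857037 -0.3586518  18.9635328 ]
corner [ 0.4059569  -0.03528671  0.014     ]
```

View pics/crop0.png

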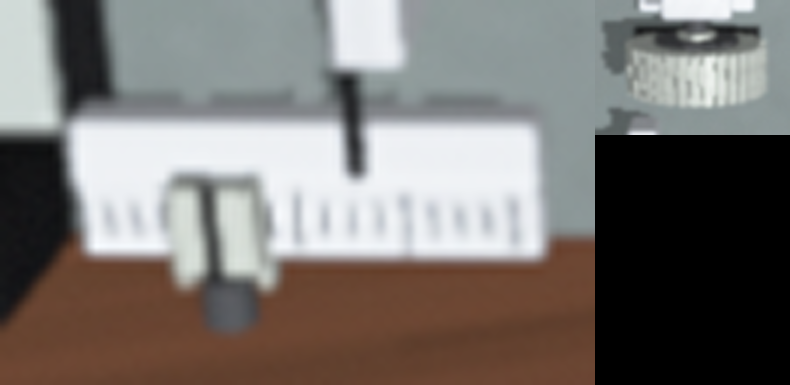

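```bash
python3 - <<'E'
from h import *
c=ctrl.calibration('wrist'); yaw=np.radians(-9.4); ey=np.array([-np.sin(yaw),np.cos(yaw),0])
P=onz(c,(130+357/7-.4,215+177/7-.4),.03);C=onz(c,(130+206/7-.4,215+182/7-.4),.03)
cor=np.array([.406,-.0353,0])
print(P,C,'gap mm',(C-P)@ey*1e3,'pointer->cut',210-(P-cor)@ey*1e3,'line->cut',210-(C-cor)@ey*1e3)
E
```

```text
[0.45254758 0.1171063  0.03      ] [0.45598268 0.14443638 0.03      ] gap mm 27.524140433730967 pointer->cut 52.037760512038744 line->cut 24.51362007830781
```

The gap from pointer to line is about 27.5 mm, which is about 72 mm of rim travel, so it needs several strokes. I'll lower the finger at the right-hand side of the wheel's top and feel for contact.

Request:
send_rows --dr '[[0, 0, 0], [0, 0, 0], [0, 0, 0], [0, 0, 0], [0, 0, 0], [0, 0, 0], [0, 0, 0], [0, 0, 0]]' --xyz '[[0.3, 0.9, 5], [0.3, 0.9, 10], [0.3, 0.9, 14], [0.3, 0.9, 16], [0.3, 0.9, 16.6], [0.3, 0.9, 16.8], [0.3, 0.9, 17.0], [0.3, 0.9, 17.0]]' --jaw '[0, 0, 0, 0, 0, 0, 0, 0]'

```text
time_s: 3.15
eef_pos: [0.5312, -0.0018, 0.0811]
eef_rot: [0.0, 0.997, -0.083, 0.001]
wrist_force: [-0.2, -1.0, 0.4]
opening: -0.005
grasp_force: 0.0
```

Request:
send_rows --dr '[[0, 0, 0], [0, 0, 0], [0, 0, 0], [0, 0, 0], [0, 0, 0], [0, 0, 0], [0, 0, 0], [0, 0, 0]]' --xyz '[[0, 0, 0.05], [0, 0, 0.1], [0, 0, 0.1], [0, 0, 0.15], [0, 0, 0.15], [0, 0, 0.2], [0, 0, 0.2], [0, 0, 0.2]]' --jaw '[0, 0, 0, 0, 0, 0, 0, 0]'

```text
time_s: 4.15
eef_pos: [0.5307, -0.0017, 0.0783]
eef_rot: [-0.0, 0.997, -0.083, 0.0]
wrist_force: [0.4, -0.1, 0.7]
opening: -0.001
grasp_force: 0.3
```

Request:
send_rows --dr '[[0, 0, 0], [0, 0, 0], [0, 0, 0], [0, 0, 0], [0, 0, 0], [0, 0, 0], [0, 0, 0], [0, 0, 0]]' --xyz '[[0, 0, 0.05], [0, 0, 0.1], [0, 0, 0.1], [0, 0, 0.15], [0, 0, 0.15], [0, 0, 0.2], [0, 0, 0.2], [0, 0, 0.2]]' --jaw '[0, 0, 0, 0, 0, 0, 0, 0]'

```text
time_s: 5.15
eef_pos: [0.5309, -0.0023, 0.0775]
eef_rot: [0.001, 0.997, -0.083, 0.0]
wrist_force: [-5.4, -2.6, 12.8]
opening: 0.0
grasp_force: 5.8
```

Request:
send_rows --dr '[[0, 0, 0], [0, 0, 0], [0, 0, 0], [0, 0, 0], [0, 0, 0], [0, 0, 0], [0, 0, 0], [0, 0, 0]]' --xyz '[[0, -0.3, 0], [0, -0.6, 0], [0, -0.9, 0], [0, -1.2, 0], [0, -1.5, 0], [0, -1.8, 0], [0, -2.1, 0], [0, -2.1, 0]]' --jaw '[0, 0, 0, 0, 0, 0, 0, 0]'

```text
time_s: 6.15
eef_pos: [0.5352, 0.0193, 0.0788]
eef_rot: [-0.0, 0.997, -0.083, 0.001]
wrist_force: [-6.7, 2.1, 21.2]
opening: -0.001
grasp_force: 10.3
```

```bash
python3 - <<'E'
from h import *
im,c=snap('wrist','w1'); p,r=tool(); print(p)
yaw=np.radians(-9.4); ey=np.array([-np.sin(yaw),np.cos(yaw),0])
print('expected px: clip line, pointer old', proj(c,[[.45598,.14444,.03],[.45255,.11711,.03]]))
cv2.imwrite('pics/w1b.png',cv2.resize(im[:,:,::-1],None,fx=1.5,fy=1.5,interpolation=cv2.INTER_CUBIC))
E
```

```text
[0.53514658 0.01932402 0.07875989]
expected px: clip line, pointer old [[107.89291603 348.69028726]
 [144.10709645 348.70068754]]
```

View pics/w1b.png

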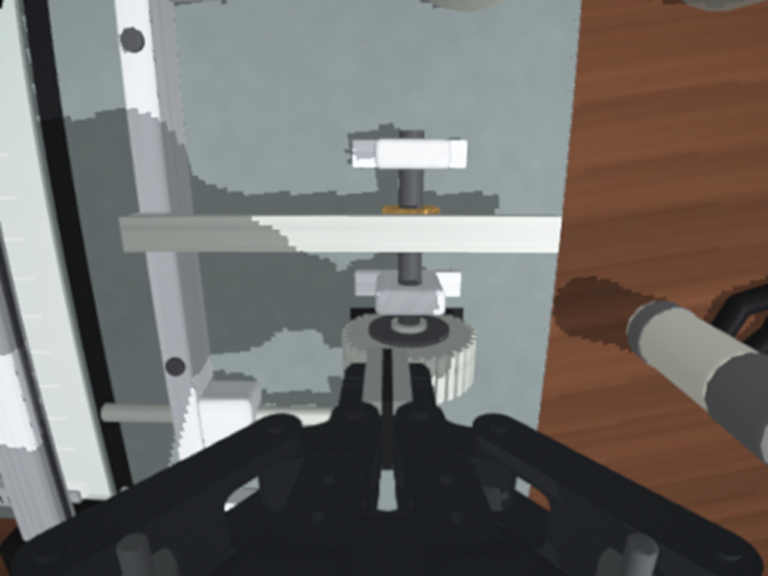

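The finger is on the wheel and the pointer is hidden behind the gripper. The bar's near screw at (175,367) can stand in for it; it was at (267,258) in the first wrist view.

```bash
cat >> h.py <<'E'
yaw=np.radians(-9.4); ey=np.array([-np.sin(yaw),np.cos(yaw),0]); ex=np.array([np.cos(yaw),np.sin(yaw),0])
S0=None
def screw(im,c,guess,z=.038,rad=9):
    # dark blob centroid near the guess
    u,v=np.array(guess).round().astype(int); w=im[v-rad:v+rad+1,u-rad:u+rad+1].astype(int).sum(2)/3
    m=(w<w.min()+55).astype(np.uint8); n,l,s,ce=cv2.connectedComponentsWithStats(m)
    k=min(range(1,n),key=lambda i:np.hypot(*(ce[i]-rad))-0.05*s[i,4]); q=ce[k]+[u-rad,v-rad]; X=onz(c,q,z); return q,X@ex*1e3,X@ey*1e3,s[k,4]
E
python3 - <<'E'
from h import *
c1=ctrl.calibration('wrist'); i1=cv2.imread('pics/w1.png')
print(screw(i1,c1,(175/1.5,367/1.5)))
# w0 camera pose: shift of tool from then (same orientation)
c0=dict(c1); T=np.array(c1['world_from_camera']).copy(); T[:3,3]+=np.array([.52863,.00658,.25014])-tool()[0]; c0['world_from_camera']=T
print(screw(cv2.imread('pics/w0.png'),c0,(267/1.5,258/1.5)))
E
```

```text
(array([116.41044776, 244.00746269]), np.float64(516.4342655978733), np.float64(192.50795909172416), np.int32(134))
(array([173.36904762, 171.41666667]), np.float64(517.5577612733206), np.float64(188.85118120727094), np.int32(84))
```

The screw moved about 8.3 mm, which matches 22 mm of rim travel with no slip. I'll lift, go back and repeat.

Request:
send_rows --dr '[[0, 0, 0], [0, 0, 0], [0, 0, 0], [0, 0, 0], [0, 0, 0], [0, 0, 0], [0, 0, 0], [0, 0, 0]]' --xyz '[[0, 0, -0.5], [0, 0, -1], [0, 1.2, -1], [0, 2.2, -1], [0, 2.2, -0.8], [0, 2.2, -0.3], [0, 2.2, -0.05], [0, 2.2, -0.05]]' --jaw '[0, 0, 0, 0, 0, 0, 0, 0]'

```text
time_s: 7.2
eef_pos: [0.5305, -0.0031, 0.0772]
eef_rot: [0.001, 0.997, -0.083, -0.0]
wrist_force: [-3.5, -2.3, 6.7]
opening: 0.003
grasp_force: 3.7
```

Request:
send_rows --dr '[[0, 0, 0], [0, 0, 0], [0, 0, 0], [0, 0, 0], [0, 0, 0], [0, 0, 0], [0, 0, 0], [0, 0, 0]]' --xyz '[[0, -0.3, 0], [0, -0.6, 0], [0, -0.9, 0], [0, -1.2, 0], [0, -1.5, 0], [0, -1.8, 0], [0, -2.1, 0], [0, -2.1, 0]]' --jaw '[0, 0, 0, 0, 0, 0, 0, 0]'

```text
time_s: 8.2
eef_pos: [0.5347, 0.0186, 0.0789]
eef_rot: [-0.0, 0.997, -0.083, 0.001]
wrist_force: [-7.0, 2.0, 19.8]
opening: 0.003
grasp_force: 9.6
```

```bash
python3 - <<'E'
from h import *
im,c=snap('wrist','w2'); p,r=tool(); print(p)
print(proj(c,[516.43e-3*ex+s*1e-3*ey+[0,0,.038] for s in(192.5,200.8)]))
print(screw(im,c,proj(c,[516.43e-3*ex+199.5e-3*ey+[0,0,.038]])[0],rad=12))
E
```

```text
[0.53472856 0.01857382 0.07886558]
[[115.11740524 243.43713417]
 [101.99775495 243.29653174]]
(array([ 99.41040462, 244.61849711]), np.float64(515.5104341715917), np.float64(202.60027674755227), np.int32(173))
```

Request:
send_rows --dr '[[0, 0, 0], [0, 0, 0], [0, 0, 0], [0, 0, 0], [0, 0, 0], [0, 0, 0], [0, 0, 0], [0, 0, 0]]' --xyz '[[0, 0, -0.5], [0, 0, -1], [0, 1.2, -1], [0, 2.2, -1], [0, 2.2, -0.8], [0, 2.2, -0.3], [0, 2.2, -0.05], [0, 2.2, -0.05]]' --jaw '[0, 0, 0, 0, 0, 0, 0, 0]'

```text
time_s: 9.25
eef_pos: [0.5301, -0.0037, 0.0771]
eef_rot: [0.0, 0.997, -0.083, -0.0]
wrist_force: [-0.8, -2.4, 2.7]
opening: 0.001
grasp_force: 2.3
```

Request:
send_rows --dr '[[0, 0, 0], [0, 0, 0], [0, 0, 0], [0, 0, 0], [0, 0, 0], [0, 0, 0], [0, 0, 0], [0, 0, 0]]' --xyz '[[0, -0.3, 0], [0, -0.6, 0], [0, -0.9, 0], [0, -1.2, 0], [0, -1.5, 0], [0, -1.8, 0], [0, -2.0, 0], [0, -2.0, 0]]' --jaw '[0, 0, 0, 0, 0, 0, 0, 0]'

```text
time_s: 10.25
eef_pos: [0.5341, 0.0166, 0.0791]
eef_rot: [-0.0, 0.997, -0.083, 0.0]
wrist_force: [-6.9, 0.8, 17.8]
opening: 0.001
grasp_force: 8.5
```

Request:
send_rows --dr '[[0, 0, 0], [0, 0, 0], [0, 0, 0], [0, 0, 0], [0, 0, 0], [0, 0, 0], [0, 0, 0], [0, 0, 0]]' --xyz '[[0, 0, -1], [0, 0, -4], [0, 0, -7], [0, 0, -10], [0, 0, -12], [0, 0, -14], [0, 0, -14], [0, 0, -14]]' --jaw '[0, 0, 0, 0, 0, 0, 0, 0]'

```text
time_s: 11.25
eef_pos: [0.5332, 0.0163, 0.2164]
eef_rot: [-0.0, 0.997, -0.083, -0.001]
wrist_force: [-0.3, 0.4, -0.8]
opening: -0.003
grasp_force: 0.0
```

```bash
python3 - <<'E'
from h import *
im,c=snap('wrist','w3'); p,r=tool(); print(p)
q=proj(c,[[.456,.1444,.03]])[0]; print(q); u,v=q.astype(int); print(u-35,v-35)
cv2.imwrite('pics/crop3.png',cv2.resize(im[v-35:v+35,u-35:u+50,::-1],None,fx=8,fy=8,interpolation=cv2.INTER_CUBIC))
E
```

```text
[0.53304546 0.01631514 0.21606978]
[159.24288917 255.68087292]
124 220
```

View pics/crop3.png

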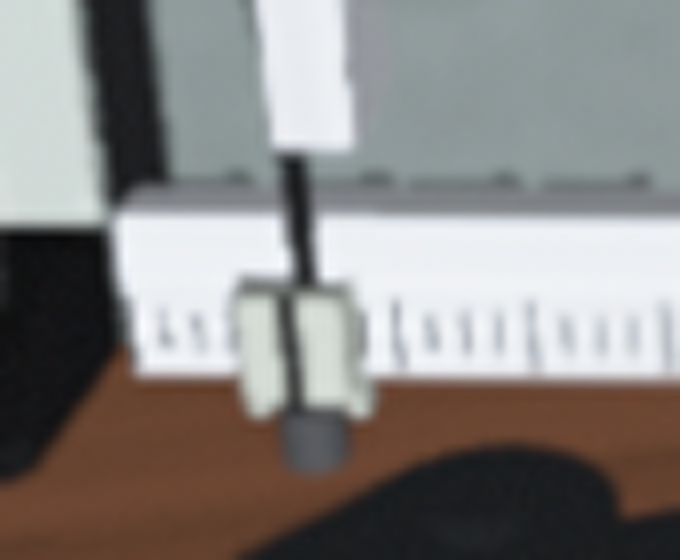

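The pointer tip is at crop (304,283) and the clip line starts at (287,293), so the stop is about 2 to 3 mm short.

```bash
python3 - <<'E'
from h import *
c=ctrl.calibration('wrist'); f=lambda x,y:onz(c,(124+x/8-.44,220+y/8-.44),.03)
for n,a in dict(ptr=(304,283),ptr0=(291,155),line=(287,293),line1=(294,408)).items(): X=f(*a);print(n,X@ex*1e3,X@ey*1e3)
E
```

```text
ptr 427.0770085287735 213.99188283504157
ptr0 447.4436910711548 213.76599948196792
line 425.4310112364678 216.6538360154067
line1 406.3669702674194 217.65268579765376
```

Request:
send_rows --dr '[[0, 0, 0], [0, 0, 0], [0, 0, 0], [0, 0, 0], [0, 0, 0], [0, 0, 0], [0, 0, 0], [0, 0, 0]]' --xyz '[[0, 1.2, 4], [0, 1.2, 8], [0, 1.2, 11], [0, 1.2, 12.8], [0, 1.2, 13.4], [0, 1.2, 13.8], [0, 1.2, 14], [0, 1.2, 14]]' --jaw '[0, 0, 0, 0, 0, 0, 0, 0]'

```text
time_s: 12.3
eef_pos: [0.5326, 0.0042, 0.0792]
eef_rot: [0.0, 0.997, -0.083, 0.001]
wrist_force: [-3.7, 0.7, 7.6]
opening: -0.0
grasp_force: 3.9
```

Request:
send_rows --dr '[[0, 0, 0], [0, 0, 0], [0, 0, 0], [0, 0, 0], [0, 0, 0], [0, 0, 0], [0, 0, 0], [0, 0, 0]]' --xyz '[[0, -0.15, 0], [0, -0.3, 0], [0, -0.45, 0], [0, -0.6, 0], [0, -0.7, 0], [0, -0.7, 0], [0, -0.7, 0], [0, -0.7, 0]]' --jaw '[0, 0, 0, 0, 0, 0, 0, 0]'

```text
time_s: 13.3
eef_pos: [0.5338, 0.0109, 0.0794]
eef_rot: [0.0, 0.997, -0.083, 0.001]
wrist_force: [-3.6, -0.3, 8.8]
opening: 0.003
grasp_force: 3.9
```

Request:
send_rows --dr '[[0, 0, 0], [0, 0, 0], [0, 0, 0], [0, 0, 0], [0, 0, 0], [0, 0, 0], [0, 0, 0], [0, 0, 0]]' --xyz '[[0, 0, -1], [0, 0, -4], [0, -2, -7], [0, -5, -9], [0, -8, -10], [0, -9.5, -10], [0, -9.5, -10], [0, -9.5, -10]]' --jaw '[0, 0, 0, 0, 0, 0, 0, 0]'

```text
time_s: 14.3
eef_pos: [0.5482, 0.1041, 0.1766]
eef_rot: [0.0, 0.997, -0.083, -0.001]
wrist_force: [-0.2, -0.3, 1.1]
opening: -0.002
grasp_force: 0.0
```

```bash
python3 - <<'E'
from h import *
im,c=snap('wrist','w4'); p,r=tool(); print(p)
q=proj(c,[[.456,.1444,.03]])[0]; print(q); u,v=q.astype(int); print(u-40,v-40)
cv2.imwrite('pics/crop4.png',cv2.resize(im[v-40:v+35,u-40:u+40,::-1],None,fx=8,fy=8,interpolation=cv2.INTER_CUBIC))
E
```

```text
[0.54819056 0.10397505 0.17659962]
[233.43795692 275.39657896]
193 235
```

View pics/crop4.png

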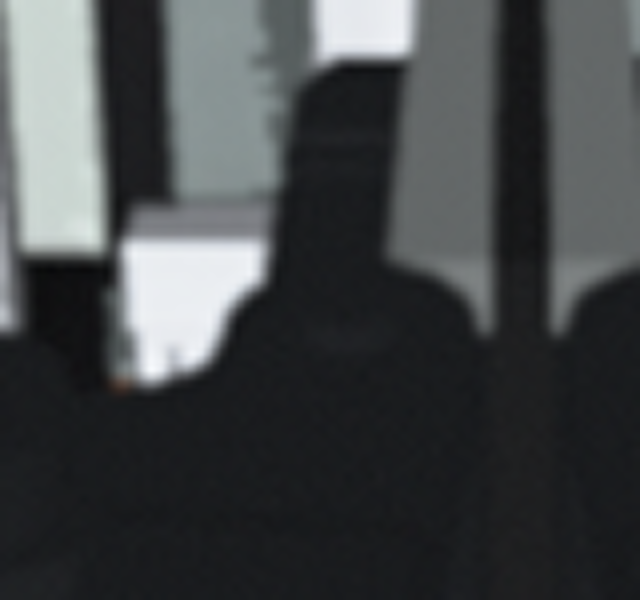

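The gripper hides the pointer here, so I'll move back towards the robot for a clear close view.

Request:
send_rows --dr '[[0, 0, 0], [0, 0, 0], [0, 0, 0], [0, 0, 0], [0, 0, 0], [0, 0, 0], [0, 0, 0], [0, 0, 0]]' --xyz '[[-3, 0, -1], [-6, 0, -2], [-9, -0.5, -2], [-12, -0.8, -2], [-13, -0.8, -2], [-13, -0.8, -2], [-13, -0.8, -2], [-13, -0.8, -2]]' --jaw '[0, 0, 0, 0, 0, 0, 0, 0]'

```text
time_s: 15.35
eef_pos: [0.4225, 0.134, 0.1973]
eef_rot: [0.0, 0.996, -0.084, 0.0]
wrist_force: [-0.5, 1.0, -0.1]
opening: -0.002
grasp_force: 0.0
```

```bash
python3 - <<'E'
from h import *
im,c=snap('wrist','w5'); p,r=tool(); print(p)
q=proj(c,[[.456,.1444,.03]])[0]; print(q); u,v=q.astype(int); print(u-40,v-40)
cv2.imwrite('pics/crop5.png',cv2.resize(im[v-40:v+35,u-40:u+40,::-1],None,fx=8,fy=8,interpolation=cv2.INTER_CUBIC))
E
```

```text
[0.42236781 0.13406007 0.19724236]
[240.89797611 146.84749941]
200 106
```

View pics/crop5.png

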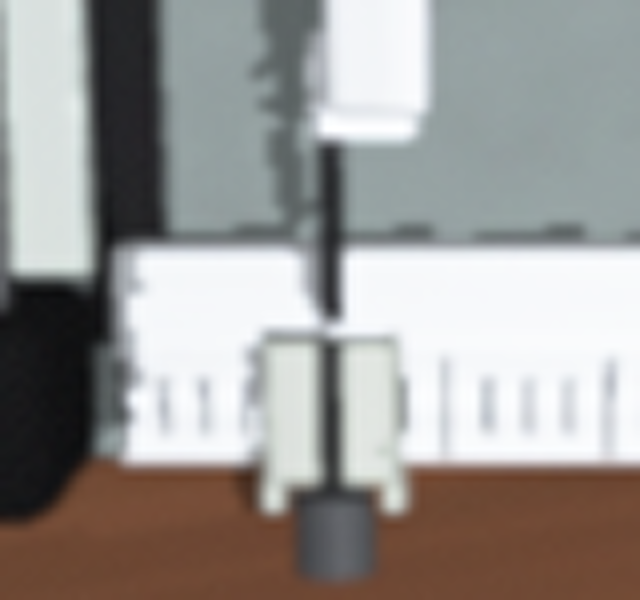

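The pointer (x≈331) and the clip line (x≈331) are in line, within about 0.3 mm. The arm is well clear of everything, so I'm handing in.

```bash
python3 -c "
from bench import ctrl
print(ctrl.hand_in())"
```

```text
the job is handed in; nothing more can be done
None
```

The stop was set using only the wheel: in the last close view its pointer lines up with the index clip's line to within about 0.3 mm. The finger is clear and the job is handed in; no verdict came back.

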